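Lock the thread-stand axle with its R-clip

ROBOT

A 6-joint arm with a two-finger parallel gripper is mounted at the origin on a cart in front of the work surface, level with it; the furniture and walls round the work are solid. World frame = base frame: x ahead of the robot, y to its left, z up, the work surface at z = 0. Lengths are in mm, angles in rad, forces in N, time in s.
With the tool pointing down it reaches from about 300 to 775 mm from the base axis. Payload 14.6 kg.
Tool frame: the origin (TCP) lies between the finger pads; the fingertips stand manip.tip_reach ahead of it and the grasp point (between the pads) lies 5 mm behind it (manip.tip_reach is the distance from the TCP to the fingertips, in mm); z points along the fingers, y is the line along which they close (so a half turn about z gives the same grasp; the last joint's range is limited). The gripper opens to 94 mm and grips with 3 to 60 N. Pads are 16 mm wide; open, the fingers measure 119 mm over their backs; the gripper's body (75 mm by 177 mm) begins 78 mm behind the grasp point.
Start: joints at [1.06, 0.3, 1.521, -0, 1.321, -0.067], TCP at [236.152, 496.711, 219.446] pointing down, gripper open.
Joint ranges: [-3.03, 3.03], [-0.79, 2.21], [0.23, 2.52], [-1.04, 4.18], [0, 3.07], [-2.55, 2.55]. Speed limits (rad/s): [2.22, 2.22, 2.57, 3.14, 3.14, 3.14].

INTERFACE

Orientations are given as [roll, pitch, yaw] about the fixed x, y, z axes, in that order (R = Rz(yaw) Ry(pitch) Rx(roll)).
In Python, from cell import manip gives the robot as it stands. The module is installed in compiled form; this text tells all that it offers.
- The arm moves only by the shell command python3 -m creep 'ROWS' [FORCE]. ROWS is JSON, a list of rows, each a list of 3 entries, a list of its own where there are three numbers: the opening, from -1 (shut) to 1 (fully open), then the shift along the tool's x, y, z in cm, then the turn about the tool's z in units of 5 degrees (1.0 is 5 degrees). In form: [[grip, [tx, ty, tz], roll], ...]. A call has 1 to 12 rows; each row is the pose to reach, as a shift and turn from the pose commanded when the call began, along the tool's axes at that moment; what a row does not reach only later rows make up. A row lasts 1/10 s, in which the tool goes at most 50 mm and 8.59 degrees, less where a joint would pass 70% of its speed; a pose out of reach is approached as far as the arm can. A call with a gripper value outside its range is refused whole. The fingers move at their own pace and stop on an object; FORCE is the grip in N (left out, the last holds). Time passes only in rows, so rows that repeat a pose let the fingers close. It gives the time, the measured TCP pose, the force, the opening and the grip force at its end, in the units of the state.
- manip.read_state(): the state, without advancing time (a new reading comes with each control period).
- manip.camera(name): name is "side" or "top" or "wrist"; returns the picture (420x560x3 uint8, red, green, blue); there is no depth.
- manip.camera_params(name): a dict with "fovy" (degrees; the focal length in pixels is half the picture's height over the tangent of half this angle, whatever the lens; pixels are square), "cx", "cy" (the principal point, pixels), "origin" and "attitude" of the camera in the world. Camera axes: x right, y down, z forward; pixel columns grow to the right and rows downward; lengths in mm; the calibration is good to about 2 mm. A picture is of the moment at which its call begins: read the wrist's pose just before it. camera_params takes no time and is no camera call; for the wrist camera it gives the pose at the moment of the call.
- manip.sign_off(): hands the job in; it is judged then, once.
The state is a dict: "clock": time; "joints": joint angles; "qd": joint speeds; "effort": joint torques, N m; "eef_pos": TCP position; "eef_rot": TCP orientation; "wrist_force": force on the tool from outside, world axes, zero at the start; "moment": the same for the moment, N m; "finger_gap": finger opening in mm; "finger_force": force on a finger pad.
Only numpy, scipy, OpenCV 4.12 (cv2) and the standard library are available. Lean on these libraries where they do the work, as an engineer would, in place of code of your own. Each camera call takes 0.05 s, during which the arm holds its last target. There are 200 camera calls.

TASK

Lock the axle of the thread stand with its R-clip: lift the clip out of the wooden rack, find the cross-hole near the axle's free end by feel, and push the straight leg down through it while the bent leg rides over the axle, until that leg has snapped round the axle and the clip's black grip sits down on the axle. Work gently, never loading the stand with more than about 25 N, then let go of the clip and leave the other things on the bench where they are.

Things in the scene. Friction and masses are not known exactly. Their poses are not given: they have to be found in the camera images.
- clip: R-clip for a 28 mm axle, standing legs-down in the rack; 50 to 95 g. Origin: root of the straight leg, in the grip's underside; z up along the leg, x to the bent leg, y across the thickness. Straight leg: round 6 mm oiled wire from z = 0 to z = -44 mm, its flat tip bevelled by 1 mm. It fits either way round, y along the axle. Fully home, the grip's underside rests on the axle.
- clip_grip (a point): Where to pinch the clip: in its black grip at x = 7, z = 26 mm of the clip. The grip is a block 34 (x) x 12 (y) x 40 mm (z 0 to 40), x from -10 to +24; pinch it across its 12 mm thickness, along the clip's y. Held here, fingertips stay 7 mm above what the grip sits on.
- clip_spring (a joint): How far the bent leg (6 mm wire) is sprung outwards, rad: 0 at rest, about 0.17 as its waist passes the axle's widest part, under 0.05 once snapped round it. 1.2 N m/rad; pushing it over takes roughly 4 to 12 N down. Wire centre in the clip frame, mm: x 12 at z 0, belly x 17 at z -14, waist x 12 at z -26, flared tip x 21 at z -39.
- thread_stand: Steel stand fixed to the bench with a big reel of grey thread on a level axle. Origin: centre of the underside of its 130 x 110 mm base; z up, y along the axle. Axle 28 mm thick, axis at x = 0, z = 95 mm, top line z = 109. Grey cheeks at y = +-33 to +-41 reach z = 112; the reel between them, 72 mm across, reaches z = 131. The free end stands out to -y and carries the cross-hole.
- search_start (a point): On the axle's top line (stand x = 0, y = -65, z = 109 mm), fixed to the stand. The vertical cross-hole, 8 x 8 mm, sharp-edged along the axle, goes right through it; its middle is 5 to 41 mm from here towards the free end (-y). Where is not reported, as the axle can stand differently: feel along the top line. The axle is held stiffly (30 N endwise), does not turn, and ends 38 mm beyond the hole.
- clip_rack: dark hardwood block fixed to the table, 80 (x) x 52 (y) x 62 (z) mm, with one slot in its top along x, 52 x 8.5 mm and 54 mm deep, in which the clip's legs hang while its grip rests on the top face. Origin: centre of its underside, z up.
- spool_1: small wooden spool of white thread, 33 mm wide, 40 mm tall; a bystander, to be left where it is. Origin: centre of its underside.
- spool_2: small wooden spool of pink thread, 33 mm wide, 40 mm tall; a bystander, to be left where it is. Origin: centre of its underside.
- tack_tin: open grey tin of tacks, 64 mm wide, 20 mm high; a bystander, to be left where it is. Origin: centre of its underside.
- wax_cake: round cake of beeswax, 45 mm wide, 14 mm high; a bystander, to be left where it is. Origin: centre of its underside.
- lighter: gas lighter lying flat, 87 x 25 x 14 mm; a bystander, to be left where it is. Origin: centre of its underside.
Not all that is in view belongs to the job. Of the things that look like the clip, the larger one is meant.

How it is judged (in metres and radians):
On the way, in this order (a step that is already met when the one before it is completed fails the run):
1. the clip is lifted clear of the rack (z of clip in the frame of clip_rack above 0.112 m), for 0.1 s.
2. the straight leg is through the axle's cross-hole and the bent leg is being sprung open by the axle (x of clip in the frame of thread_stand between -0.005 and 0.005 m and y of clip in the frame of thread_stand between -0.109 and -0.067 m and angle between the z axis of clip and the z axis of thread_stand, either way round below 0.12 rad and z of clip in the frame of thread_stand below 0.13 m and value of joint clip_spring above 0.08 rad), for 0.05 s.
At the end, for the whole second after the job is handed in: Clip released and at rest: straight leg upright (0.12 rad) through the cross-hole, within 5 mm of the axle's axis; grip down on the axle (gap under 3.5 mm); clip square across the axle (0.2 rad); bent leg snapped round it (spring under 0.07 rad) (x of clip in the frame of thread_stand between -0.005 and 0.005 m and y of clip in the frame of thread_stand between -0.109 and -0.067 m and angle between the z axis of clip and the z axis of thread_stand, either way round below 0.12 rad and z of clip in the frame of thread_stand between 0.104 and 0.1125 m and value of joint clip_spring below 0.07 rad and angle between the y axis of clip and the y axis of thread_stand, either way round below 0.2 rad and linear speed of clip below 0.02 m/s); the robot touches nothing.
It fails at once if the clip is pressed on the thread stand with more than 25 N (contact force between clip and thread_stand above 25 N).
It fails at once if the robot itself pushes on the thread stand with more than 25 N (contact force between the arm and thread_stand above 25 N).
It fails at once if the fingers push on the thread stand with more than 25 N (contact force between the fingers and thread_stand above 25 N).
It fails at once if another thing on the bench is moved by more than 30 mm (distance of any of spool_1, spool_2, tack_tin, wax_cake, lighter from where it was at the start of the episode above 0.03 m).
It also fails if it takes over 72 s, if anything falls off the work surface, if the arm or the gripper's body presses on something with over 40 N, if the wrist force passes 120 N, or if a joint passes its speed limit or range.

## Working session

There is one attempt and no reset: what is moved stays moved. The work goes in short steps, Python scripts to look and compute and a shell command to move; the robot and the scene stay as the last step left them, time stands still between calls to the robot, and variables do not carry over. Pictures are saved under pics/ and viewed, at most 10 in all, crops included, and the job is handed in when it is done.

```bash
mkdir -p pics
python3 - <<'E'
from cell import manip
import cv2
s=manip.read_state();print({k:s[k] for k in('clock','eef_pos','eef_rot','finger_gap','wrist_force')},manip.tip_reach)
for n in('side','top','wrist'):
    print(n,manip.camera_params(n)); cv2.imwrite(f'pics/{n}0.png',manip.camera(n)[:,:,::-1])
E
```

```text
{'clock': 0.0, 'eef_pos': array([236.01856912, 496.50135047, 218.89453674]), 'eef_rot': array([-3.14044456e+00, -1.26405029e-04,  2.69777988e+00]), 'finger_gap': 93.73493480531633, 'wrist_force': array([ 0.20461488, -0.19854299,  0.21814437])} 14.0
side {'fovy': 50.288037507732625, 'cx': 277.70479672748024, 'cy': 204.81353592645993, 'origin': array([ 275.36162406, -768.84454829,  518.72833116]), 'attitude': array([-1.98691642,  0.0238236 , -0.31280722])}
top {'fovy': 49.968095225987, 'cx': 282.3912503143157, 'cy': 209.91477674272195, 'origin': array([ 451.9186557 ,  161.34665875, 1181.15071165]), 'attitude': array([-3.04185677, -0.00964121, -1.58026391])}
wrist {'fovy': 63.24903714040937, 'cx': 278.9357641398843, 'cy': 208.5221450990673, 'origin': array([176.6131101 , 522.34637227, 383.54794575]), 'attitude': array([2.91306080e+00, 4.44004808e-04, 1.12718320e+00])}
```

View pics/top0.png

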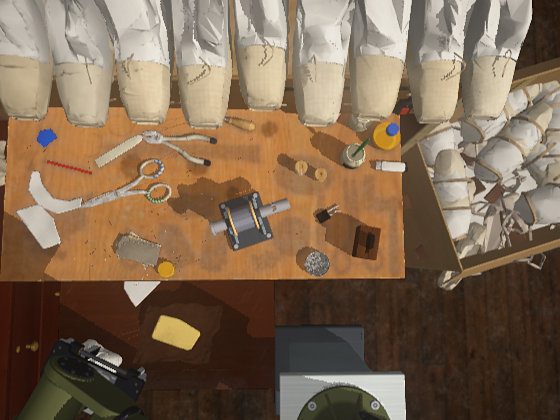

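View pics/side0.png

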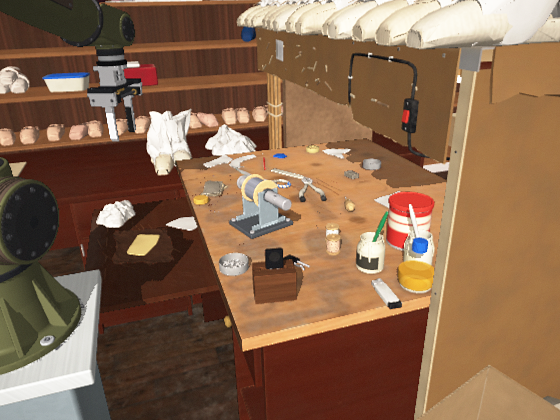

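The top view shows the stand at about (247,221) with its free end towards (287,205). The rack with the black grip is at (366,242), and the small decoy clip is at (326,213). I'll zoom in on these.

```bash
cat > h.py <<'E'
import numpy as np,cv2
from scipy.spatial.transform import Rotation as R
from cell import manip
def ray(p,uv,h=420):
    f=h/2/np.tan(np.radians(p['fovy']/2))
    d=np.array([(uv[0]-p['cx'])/f,(uv[1]-p['cy'])/f,1.])
    return np.array(p['origin']),R.from_euler('xyz',p['attitude']).as_matrix()@d
def onz(p,uv,z):
    o,d=ray(p,uv); return o+d*(z-o[2])/d[2]
def tri(p,a,q,b):
    o1,d1=ray(p,a);o2,d2=ray(q,b)
    t=np.linalg.lstsq(np.c_[d1,-d2],o2-o1,rcond=None)[0]
    A,B=o1+d1*t[0],o2+d2*t[1]; return (A+B)/2,np.linalg.norm(A-B)
E
python3 - <<'E'
import cv2,numpy as np
t=cv2.imread('pics/top0.png')[180:285,200:400];s=cv2.imread('pics/side0.png')[165:310,190:390]
cv2.imwrite('pics/c0.png',np.vstack([cv2.resize(t,None,fx=2.3,fy=2.3,interpolation=2),cv2.resize(s,None,fx=2.3,fy=2.3,interpolation=2)]))
E
```

```text
(no output)
```

View pics/c0.png

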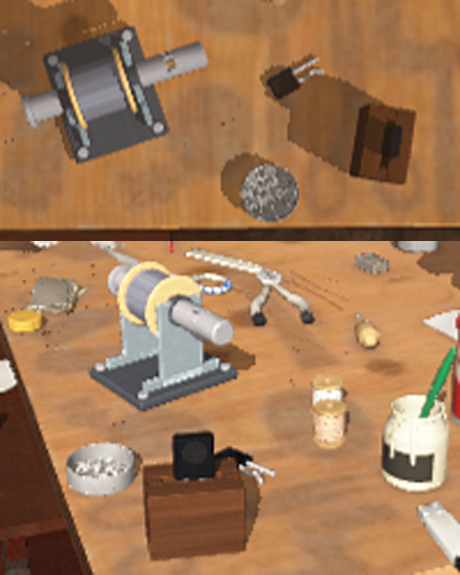

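Run:
```python
from h import *
p=manip.camera_params('top');q=manip.camera_params('side')
f=lambda x,y:(200+x/2.3,180+y/2.3)
g=lambda x,y:(190+x/2.3,165+(y-241)/2.3)
for n,x,y,z in [('hole',170,62,109),('axend',206,54,95),('axroot',140,74,109),('axfar',27,110,95),('rackA',362,104,62),('rackB',417,108,62),('rackC',404,184,62),('rackD',350,180,62),('grip1',385,122,102),('grip2',402,122,102),('grip3',395,172,102),('grip4',384,168,102),('b1',50,60,5),('b2',132,25,5),('b3',168,132,5),('b4',82,160,5)]:
    print(n,onz(p,f(x,y),z).round())
```

```text
hole [566. 170. 109.]
axend [576. 132.  95.]
axroot [554. 201. 109.]
axfar [519. 320.  95.]
rackA [524. -37.  62.]
rackB [519. -97.  62.]
rackC [437. -80.  62.]
rackD [442. -22.  62.]
grip1 [502. -53. 102.]
grip2 [502. -71. 102.]
grip3 [450. -62. 102.]
grip4 [455. -51. 102.]
b1 [581. 308.   5.]
b2 [620. 214.   5.]
b3 [498. 174.   5.]
b4 [467. 271.   5.]
```

```bash
python3 -m creep '[[1,[-4,-1.1,0],-0.7],[1,[-8,-2.2,0],-1.4],[1,[-12,-3.3,0],-2.1],[1,[-16,-4.4,0],-2.8],[1,[-20,-5.5,0],-3.5],[1,[-24,-6.6,0],-4.2],[1,[-28,-7.7,0],-4.9],[1,[-32,-8.8,0],-5.6],[1,[-36,-9.9,0],-6.3],[1,[-40,-11,0],-7],[1,[-44,-12,0],-7.7],[1,[-46.8,-12.7,0],-8.4]]'; python3 -m creep '[[1,[0,0,0],0],[1,[0,0,0],0],[1,[0,0,0],0],[1,[0,0,0],0]]'
python3 - <<'E'
from h import *
s=manip.read_state();print(s['eef_pos'],s['eef_rot'],s['joints'],s['wrist_force'])
p=manip.camera_params('wrist');im=manip.camera('wrist')
import pickle;pickle.dump(p,open('w1.pkl','wb'))
cv2.imwrite('pics/w1.png',im[:,:,::-1])
E
```

```text
clock: 1.35
eef_pos: [605.7, 179.1, 219.0]
eef_rot: [-3.141, -0.001, -2.851]
wrist_force: [-0.6, 0.8, 0.6]
finger_gap: 93.7
finger_force: 0.0
clock: 1.75
eef_pos: [603.7, 181.9, 219.7]
eef_rot: [3.142, 0.0, -2.852]
wrist_force: [-0.5, -0.4, -0.3]
finger_gap: 94.0
finger_force: 0.0
[603.69635784 181.92267546 219.68784565] [ 3.14156709e+00  1.85626487e-04 -2.85156934e+00] [ 2.34597683e-01  4.81822927e-01  1.26996153e+00  3.64021807e-05
  1.38962427e+00 -1.62622852e+00] [-0.45565163 -0.36752981 -0.3065167 ]
```

View pics/w1.png

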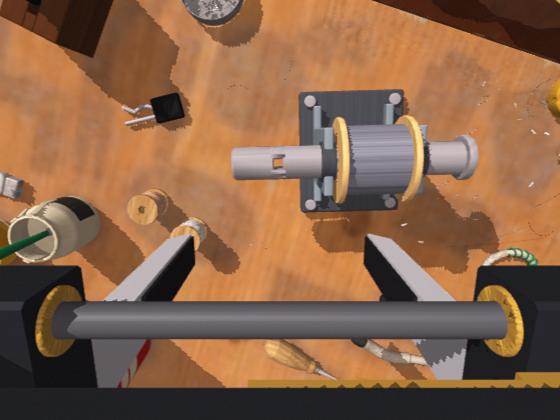

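The wrist view shows the axle with its free end at (233,162) and the cross-hole at about (279,162). The cheek is at x≈325. I'll fit the axle edges from a saturation mask.

Run:
```python
from h import *
import pickle
p=pickle.load(open('w1.pkl','rb'));im=cv2.imread('pics/w1.png')
sat=cv2.cvtColor(im,cv2.COLOR_BGR2HSV)[:,:,1]
c=np.arange(238,316);E=[]
for u in c:
    v=np.where(sat[135:190,u]<70)[0]+135
    E.append((u,v.min(),v.max()+1))
E=np.array(E,float);ok=(abs(E[:,0]-279)>10)
t=np.polyfit(E[ok,0],E[ok,1],1);b=np.polyfit(E[ok,0],E[ok,2],1);print(t,b)
for u in (240,279,310):
    print(u,onz(p,(u,np.polyval(t,u)),95).round(1),onz(p,(u,np.polyval(b,u)),95).round(1))
ms=(t+b)/2; A=onz(p,(240,np.polyval(ms,240)),95+7);B=onz(p,(310,np.polyval(ms,310)),102)
print('axis at z~102',A,B,'ang',np.arctan2(*(B-A)[1::-1]))
print(sat[150:176:3,268:292]); print(im[150:176:3,268:292,1])
for u in (233,274,279,284,323): print(u,onz(p,(u,163),109).round(1))
```

```text
[-1.64696785e-01  1.88860651e+02] [1.21623059e-01 1.48500789e+02]
240 [565.7 134.6  95. ] [588.8 140.8  95. ]
279 [551.3 164.3  95. ] [583.2 173.8  95. ]
310 [540.  187.8  95. ] [578.7 200.3  95. ]
axis at z~102 [576.27011871 138.21007456 102.        ] [558.58016247 193.13478523 102.        ] ang 1.8823817134691478
[[ 16  17  18  18  17  17  17  15  16  16  17  17  17  17  18  17  16  16
   16  16  16  18  19  19]
 [ 16  17  16  16  17  18  16  15  18  17  17  19  20  17  17  17  17  16
   15  17  16  16  16  15]
 [ 15  15  18  16  18  18  16  18  19  21  21  20  23  19  23  21  20  19
   16  16  16  15  15  17]
 [ 17  17  15  16  20 102 141 145 147 148 151 155 163 158  97  29  17  14
   17  14  13  17  16  18]
 [ 18  17  18  17  20 111 156 160 159 162 163 166 166 161 101  32  18  17
   18  15  18  15  21  17]
 [ 17  17  17  16  20 100 153 159 159 163 162 166 165 159 101  34  20  18
   18  20  18  18  20  18]
 [ 17  18  18  20  22  22  18  19  21  16  20  19  17  17  19  22  22  22
   22  24  20  19  19  19]
 [ 23  21  21  17  15  18  19  19  19  17  16  16  16  17  16  15  15  19
  
[... 456 characters left out ...]
117 119 123 119 115 125 129 132 146 174 186 187
  184 186 187 185 185 184]
 [183 184 182 180 138 110 134 145 142 138 137 134 135 135 147 164 172 172
  171 172 171 172 169 172]
 [177 178 178 177 143 121 136 144 143 138 135 136 134 137 141 153 157 156
  158 155 156 156 155 155]
 [158 154 156 154 129  94  79  76  80  88 116 135 137 137 140 140 138 138
  139 137 140 139 139 140]
 [133 135 145 163 171 170 176 177 177 178 182 179 177 177 178 179 178 153
  124 118 117 116 116 117]
 [116 115 117 114 110 107 103  96  97  97  91  90  85  83  80  76  77  80
   95  96  98  97  96  96]]
233 [576.6 133.3 109. ]
274 [567.2 164.8 109. ]
279 [566.  168.7 109. ]
284 [564.9 172.6 109. ]
323 [555.9 202.6 109. ]
```

```bash
python3 -m creep '[[1,[1.8,4.8,0],0.6],[1,[3.4,9.6,0],1.2],[1,[5.2,14.4,0],1.8],[1,[7,19.2,0],2.4],[1,[8.8,23.4,0],3],[1,[8.8,23.4,0],5.4],[1,[8.8,23.4,0],5.4],[1,[8.8,23.4,0],5.4],[1,[8.8,23.4,0],5.4]]'
python3 - <<'E'
from h import *
s=manip.read_state();print(s['eef_pos'],s['eef_rot'],s['joints'],s['wrist_force'])
p=manip.camera_params('wrist');im=manip.camera('wrist')
import pickle;pickle.dump(p,open('w2.pkl','wb'))
cv2.imwrite('pics/w2.png',im[:,:,::-1])
E
```

```text
clock: 2.7
eef_pos: [453.0, 380.3, 219.6]
eef_rot: [3.141, 0.0, 2.962]
wrist_force: [0.5, 0.4, -0.5]
finger_gap: 94.0
finger_force: 0.0
[452.99782774 380.3264776  219.59998504] [3.14144729e+00 1.48659467e-04 2.96182347e+00] [ 6.36497824e-01  3.92592248e-01  1.39661514e+00 -8.96292929e-06
  1.35217753e+00 -7.54527383e-01] [ 0.53337834  0.42433264 -0.5312386 ]
```

View pics/w2.png

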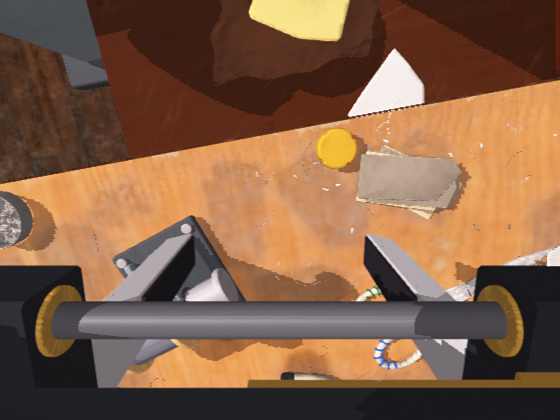

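I had the tool-y sign reversed, so this view shows the wrong end of the bench. I only moved through free air. Going to the rack now.

```bash
python3 -m creep '[[1,[-1.4,-4.2,0],0],[1,[-2.8,-8.4,0],0],[1,[-4.2,-12.6,0],0],[1,[-5.6,-16.8,0],0],[1,[-7,-21,0],0],[1,[-8.4,-25.2,0],0],[1,[-9.8,-29.4,0],0],[1,[-11.2,-33.6,0],0],[1,[-12.8,-38,0],0],[1,[-14.6,-42.7,0],0],[1,[-14.6,-42.7,0],0],[1,[-14.6,-42.7,0],0]]'; python3 -m creep '[[1,[0,0,0],0],[1,[0,0,0],0]]'
python3 - <<'E'
from h import *
s=manip.read_state();print(s['eef_pos'],s['eef_rot'],s['joints'],s['wrist_force'])
p=manip.camera_params('wrist');im=manip.camera('wrist')
import pickle;pickle.dump(p,open('w3.pkl','wb'))
cv2.imwrite('pics/w3.png',im[:,:,::-1])
E
```

```text
clock: 3.95
eef_pos: [519.3, -67.0, 219.3]
eef_rot: [3.141, -0.0, 2.958]
wrist_force: [0.4, -0.0, 0.0]
finger_gap: 94.1
finger_force: 0.0
clock: 4.15
eef_pos: [519.4, -65.0, 219.6]
eef_rot: [3.141, 0.0, 2.962]
wrist_force: [-0.7, 0.4, -0.2]
finger_gap: 93.6
finger_force: 0.0
[519.44398962 -64.97244857 219.55997511] [3.14148899e+00 1.13220877e-04 2.96151323e+00] [-1.94458495e-01  2.40706259e-01  1.59579914e+00  1.09116489e-04
  1.30497554e+00 -1.58520407e+00] [-0.67960925  0.40233694 -0.22676921]
```

View pics/w3.png

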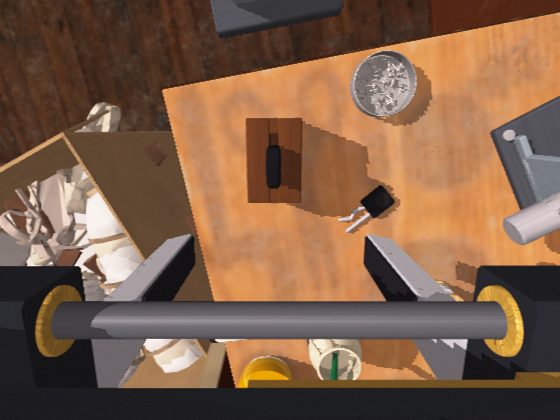

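The rack spans (247,118)–(302,203) and lines up with the tool. The grip is at (267–281,145–188). I'll measure both by masks.

Run:
```python
from h import *
import pickle
p=pickle.load(open('w3.pkl','rb'));im=cv2.imread('pics/w3.png')
v=im.max(2)
roi=np.zeros_like(v);roi[112:208,242:308]=1
m=((v<45)&(roi>0)).astype(np.uint8)
n,l,st,c=cv2.connectedComponentsWithStats(m)
for i in range(1,n):
    if st[i,4]>40: print(st[i],c[i])
i=1+st[1:,4].argmax();g=(l==i)
for z in(102,):
    y,x=np.where(g);r=cv2.minAreaRect(np.c_[x,y].astype(np.float32));print(r)
    bx=cv2.boxPoints(r);W=np.array([onz(p,q,z)[:2] for q in bx]);print(W.round(1),W.mean(0))
rk=((im[:,:,2]<150)&(roi>0)).astype(np.uint8)
n,l,st,c=cv2.connectedComponentsWithStats(rk);i=1+st[1:,4].argmax();y,x=np.where(l==i)
h=cv2.minAreaRect(np.c_[x,y].astype(np.float32));print(h)
W=np.array([onz(p,q,62)[:2] for q in cv2.boxPoints(h)]);print(W.round(1),W.mean(0))
print(v[116:206:3,262:288:2])
```

```text
[266 145  15  43 574] [273.38327526 166.1533101 ]
((273.0, 166.0), (42.0, 14.0), 90.0)
[[465.2 -68.1]
 [467.2 -56.9]
 [501.3 -63. ]
 [499.2 -74.6]] [483.23799809 -65.64763438]
((276.4999694824219, 162.5), (88.99998474121094, 60.99999237060547), 90.0)
[[ 439.6  -83.3]
 [ 449.6  -28.5]
 [ 531.9  -41.8]
 [ 521.3 -100. ]] [485.59208926 -63.39471732]
[[200 202 202 203 205 210 215 220 225 228 226 222 221]
 [106 107 106  85 113 112 113 112 118 119 117 119 117]
 [110 109 109  85 115 112 115 114 122 121 121 121 118]
 [110 110 109  86 111 113 112 112 124 122 120 120 118]
 [111 109 110  83 112 115 115 116 121 120 123 121 118]
 [110 110 108  83 108 109 109 108 117 123 121 121 117]
 [112 109 110  82  54  73  70  67 107 126 125 120 118]
 [110 108 110  84  55  72  68  70 109 124 123 120 116]
 [111 110 111  86  52  73  70  70  95 122 122 120 119]
 [112 112 111  86  54  74  69  70  94 125 121 119 117]
 [114 109 109  60  21  19  20  18  27  79  84 106 118]
 [113 112  78  32  31  30  29  26  24  58  80  80  79]
 [113 110  59  32  29  31  30  31  20  46  79  76  76]
 [112 111  52  30  32  32  32  33  23
[... 198 characters left out ...]
31  30  29  32  28  22  33  79  75  76]
 [113 110  53  31  32  30  29  30  21  36  80  78  75]
 [111 110  52  30  29  30  29  28  21  29  78  78  76]
 [113 111  60  29  29  30  29  27  22  30  77  79  75]
 [112 112  74  30  31  29  28  28  22  42  74  75  73]
 [115 112  75  33  30  30  28  28  21  42  74  74  73]
 [112 111  88  30  29  28  23  25  21  86  90  76  76]
 [113 110 109  95  53  56  68  69  93 117 111 116 116]
 [112 110 110  97 100 114 113 114 117 115 113 117 114]
 [115 110 111  96  99 113 113 113 117 116 113 114 113]
 [112 113 111  95  99 111 113 113 115 116 111 113 113]
 [112 112 111  96  96 111 111 110 115 117 109 108 107]
 [220 217 217 216 195 191 190 191 210 222 217 219 183]]
```

```bash
python3 -m creep '[[1,[3.5,-0.6,0],0],[1,[3.5,-0.6,4.5],0],[1,[3.5,-0.6,9],0],[1,[3.5,-0.6,11.6],0],[1,[3.5,-0.6,13.6],0],[1,[3.5,-0.6,13.6],0],[0,[3.5,-0.6,13.6],0],[-0.5,[3.5,-0.6,13.6],0],[-0.6,[3.5,-0.6,13.6],0],[-0.6,[3.5,-0.6,13.6],0],[-0.6,[3.5,-0.6,13.6],0]]' 5; python3 -m creep '[[-1,[0,0,0],0],[-1,[0,0,0],0],[-1,[0,0,0],0],[-1,[0,0,0],0],[-1,[0,0,0],0]]' 5; python3 -m creep '[[-1,[0,0,0],0],[-1,[0,0,0],0],[-1,[0,0,0],0],[-1,[0,0,0],0],[-1,[0,0,0],0]]' 5
```

```text
clock: 5.3
eef_pos: [484.2, -65.7, 83.9]
eef_rot: [-3.142, 0.001, 2.96]
wrist_force: [0.2, 0.3, 0.0]
finger_gap: 57.5
finger_force: 0.0
clock: 5.8
eef_pos: [484.0, -65.7, 83.4]
eef_rot: [-3.142, -0.0, 2.96]
wrist_force: [0.1, -0.1, 0.0]
finger_gap: 17.8
finger_force: 0.0
clock: 6.3
eef_pos: [484.0, -65.5, 83.4]
eef_rot: [3.141, -0.0, 2.96]
wrist_force: [1.4, 4.5, 0.1]
finger_gap: 12.3
finger_force: 5.0
```

```bash
python3 -m creep '[[-1,[0,0.05,0],0],[-1,[0,0.05,0],0]]' 5;python3 -m creep '[[-1,[0,0.05,0],0],[-1,[0,0.05,0],0]]' 5
```

```text
clock: 6.5
eef_pos: [484.0, -65.1, 83.4]
eef_rot: [-3.142, -0.0, 2.96]
wrist_force: [1.0, 3.4, -1.8]
finger_gap: 12.3
finger_force: 5.0
clock: 6.7
eef_pos: [484.1, -64.9, 83.5]
eef_rot: [-3.141, -0.0, 2.96]
wrist_force: [0.4, 1.4, -0.6]
finger_gap: 12.0
finger_force: 5.0
```

```bash
python3 -m creep '[[-1,[0,0.03,0],0],[-1,[0,0.03,0],0],[-1,[0,0.03,0],0],[-1,[0,0.03,-0.5],0],[-1,[0,0.03,-2],0],[-1,[0,0.03,-4],0],[-1,[0,0.03,-6],0],[-1,[0,0.03,-9],0],[-1,[0,0.03,-13],0],[-1,[0,0.03,-13],0],[-1,[0,0.03,-13],0],[-1,[0,0.03,-13],0]]' 40
python3 - <<'E'
from h import *
for n in('side','top'):
    globals()[n]=manip.camera(n)[:,:,::-1]
cv2.imwrite('pics/s4.png',side);cv2.imwrite('pics/t4.png',top)
p=manip.camera_params('side');e=manip.read_state()['eef_pos'];f=210/np.tan(np.radians(p['fovy']/2))
M=R.from_euler('xyz',p['attitude']).as_matrix();c=M.T@(e-[0,0,40]-p['origin']);u,v=int(p['cx']+f*c[0]/c[2]),int(p['cy']+f*c[1]/c[2]);print(u,v)
q=side[v-50:v+50,u-55:u+55];cv2.imwrite('pics/c4.png',cv2.resize(q,None,fx=5,fy=5,interpolation=2))
E
```

```text
clock: 7.9
eef_pos: [483.8, -64.4, 212.5]
eef_rot: [-3.142, -0.002, 2.96]
wrist_force: [-0.3, 0.3, -1.5]
finger_gap: 11.8
finger_force: 40.0
272 215
```

View pics/c4.png

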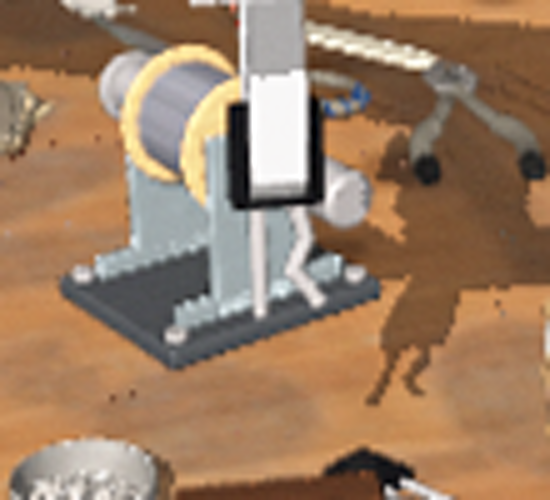

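Straight leg is on the robot side (tool +x) and the bent leg is away from it, with the grasp centred and upright. Next I'll tighten the axle axis and hole estimate.

Run:
```python
from h import *
import pickle
p=pickle.load(open('w1.pkl','rb'));im=cv2.imread('pics/w1.png')
sat=cv2.cvtColor(im,cv2.COLOR_BGR2HSV)[:,:,1]
for u in range(236,320,6):
    v=np.where(sat[135:190,u]<80)[0]+135; print(u,v.min(),v.max(),end=' | ')
mk=(sat<80).astype(np.uint8);
# hole: high-sat blob inside axle
h=np.zeros_like(mk);h[152:174,266:292]=(sat[152:174,266:292]>80);y,x=np.where(h);print('\nhole px',x.mean(),y.mean(),x.min(),x.max(),y.min(),y.max())
# tool-of-w1 frame
g=im[:,:,1].astype(int)
print(g[150:176,279],g[150:176,275],g[162,264:292])
```

```text
236 148 179 | 242 147 179 | 248 147 179 | 254 147 178 | 260 147 178 | 266 147 178 | 272 146 178 | 278 146 178 | 284 146 178 | 290 146 178 | 296 146 177 | 302 135 189 | 308 135 189 | 314 135 189 | 
hole px 277.3972602739726 162.16438356164383 273 282 159 166
[185 185 187 183 127 110 108 117  82 125 135 135 134 136 136 136  88  81
 135 151 175 179 163 145  90  93] [189 189 190 192 150 148 145 147  94 119 141 143 145 144 143 144 111  86
  76  97 165 177 149 131  96  94] [182 181 183 184 183 184 182 180 138 110 134 145 142 138 137 134 135 135
 147 164 172 172 171 172 171 172 169 172]
```

Run:
```python
from h import *
import pickle
p=pickle.load(open('w1.pkl','rb'))
E=[(236,164),(242,163.5),(248,163.5),(254,163),(260,163),(266,163),(272,162.5),(278,162.5),(284,162.5),(290,162.5),(296,162)]
k=np.polyfit(*np.array(E,float).T,1);print(k)
P=np.array([onz(p,(u,np.polyval(k,u)-.25),95) for u in (236,277.4,296)]);d=P[2]-P[0];d/=np.linalg.norm(d);psi=np.arctan2(d[1],d[0])
H=onz(p,(277.4,np.polyval(k,277.4)-.25),109)
# project hole (seen at z109) along onto axis line
h=P[0]+d*np.dot((H-P[0])*[1,1,0],d);end=onz(p,(232.5,164),95)
print('axis ang',psi,'hole',h,'end dist',np.dot(h-end,d), 'P',P.round(1))
s=manip.read_state();e=s['eef_pos'];y=s['eef_rot'][2];print(e,y)
yt=psi+np.pi/2; turn=(y-yt+np.pi)%(2*np.pi)-np.pi
print('turn units',np.degrees(turn)/5)
tx=np.array([np.cos(yt),np.sin(yt)]);start=h[:2]+0*d[:2]
for off in (0,6,8):
    tcp=h[:2]+off*d[:2]-7*tx; D=tcp-e[:2];print(off,tcp,'tool shift cm',(D@[np.cos(y),np.sin(y)]/10).round(2),(D@[np.sin(y),-np.cos(y)]/10).round(2))
```

```text
[-2.80303030e-02  1.70365152e+02]
axis ang 1.8888364769474075 hole [567.14182363 167.73252006  95.        ] end dist 38.06517854628193 P [[578.1 134.4  95. ]
 [567.2 167.6  95. ]
 [562.3 182.6  95. ]]
[483.81652993 -64.33085269 212.36344358] 2.9596263693552913
turn units -5.729651683952147
0 [573.79077432 169.92145925] tool shift cm -4.61 24.67
6 [571.91454073 175.62055984] tool shift cm -4.32 25.19
8 [571.28912953 177.52026004] tool shift cm -4.23 25.37
```

```bash
python3 -m creep '[[-1,[-0.6,3.3,0],-0.8],[-1,[-1.2,6.6,0],-1.6],[-1,[-1.8,9.9,0],-2.4],[-1,[-2.4,13.2,0],-3.2],[-1,[-3,16.5,0],-4],[-1,[-3.6,19.8,0],-4.8],[-1,[-4.2,22.8,0],-5.4],[-1,[-4.6,24.7,0],-5.7],[-1,[-4.6,24.7,0],-5.7],[-1,[-4.6,24.7,0],-5.7],[-1,[-4.6,24.7,0],-5.7],[-1,[-4.6,24.7,0],-5.7]]'; python3 -m creep '[[-1,[0,0,2],0],[-1,[0,0,2.8],0],[-1,[0,0,3.2],0],[-1,[0,0,3.2],0],[-1,[0,0,3.2],0]]'
python3 - <<'E'
from h import *
t=manip.camera('top')[:,:,::-1];s=manip.camera('side')[:,:,::-1];w=manip.camera('wrist')[:,:,::-1]
r=lambda a:cv2.resize(a,(390,290),interpolation=2)
cv2.imwrite('pics/c5.png',np.hstack([r(s[150:240,215:335]),r(w[100:370,120:440])]))
s=manip.read_state();print(s['eef_pos'],s['eef_rot'],s['wrist_force'])
E
```

```text
clock: 9.2
eef_pos: [574.1, 169.4, 213.5]
eef_rot: [-3.142, -0.0, -2.827]
wrist_force: [0.3, 0.0, -0.1]
finger_gap: 11.6
finger_force: 40.0
clock: 9.7
eef_pos: [574.4, 170.1, 182.1]
eef_rot: [-3.141, 0.001, -2.826]
wrist_force: [0.1, -0.3, -1.0]
finger_gap: 11.8
finger_force: 40.0
[574.35300443 170.23839061 182.02606983] [-3.14152247e+00  8.38965302e-04 -2.82613057e+00] [-0.75268755  0.0135573   0.00609335]
```

View pics/c5.png

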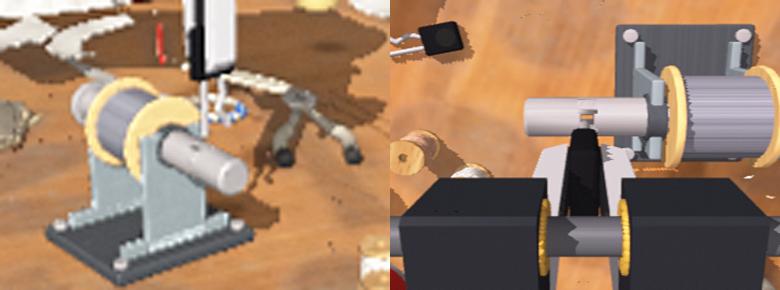

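```bash
python3 -m creep '[[-1,[0,0,0.3],0],[-1,[0,0,0.6],0],[-1,[0,0,0.6],0]]'; for i in 1 ; do python3 -m creep '[[-1,[0,0,0.1],0],[-1,[0,0,0.2],0],[-1,[0,0,0.2],0]]'; done;  python3 -m creep '[[-1,[0,0,0.05],0],[-1,[0,0,0.1],0],[-1,[0,0,0.1],0]]'
python3 - <<'E'
from h import *
p=manip.camera_params('wrist');print(manip.read_state()['wrist_force'],p['origin'])
for v in (200,203,206): print(onz(p,(281.5,v),109).round(1))
E
```

```text
clock: 10.15
eef_pos: [573.9, 170.1, 174.8]
eef_rot: [3.142, -0.001, -2.826]
wrist_force: [-0.3, 0.7, -1.2]
finger_gap: 11.6
finger_force: 40.0
clock: 10.45
eef_pos: [574.1, 170.2, 173.3]
eef_rot: [3.142, -0.0, -2.826]
wrist_force: [-0.2, -0.4, -1.4]
finger_gap: 11.9
finger_force: 40.0
clock: 10.75
eef_pos: [574.2, 170.2, 172.5]
eef_rot: [-3.142, 0.0, -2.826]
wrist_force: [-0.0, -0.1, -0.2]
finger_gap: 11.7
finger_force: 40.0
[-0.0346605  -0.11807337 -0.23922943] [511.56801726 147.56405773 337.10972328]
[555.9 164.  109. ]
[557.9 164.7 109. ]
[559.9 165.3 109. ]
```

```bash
for i in 1 ; do python3 -m creep '[[-1,[0,0,0.1],0],[-1,[0,0,0.2],0],[-1,[0,0,0.2],0]]'; done;  python3 -m creep '[[-1,[0,0,0.1],0],[-1,[0,0,0.2],0],[-1,[0,0,0.2],0]]'
```

```text
clock: 11.05
eef_pos: [573.9, 170.5, 170.1]
eef_rot: [3.141, -0.001, -2.826]
wrist_force: [0.2, 3.0, -0.9]
finger_gap: 11.7
finger_force: 40.0
clock: 11.35
eef_pos: [574.0, 170.4, 168.2]
eef_rot: [3.141, -0.0, -2.826]
wrist_force: [-1.1, 4.9, -1.9]
finger_gap: 11.8
finger_force: 40.0
```

```bash
python3 -m creep '[[-1,[0,0.06,0],0],[-1,[0,0.06,0],0]]';  python3 -m creep '[[-1,[0,0.03,0.1],0],[-1,[0,0.03,0.2],0],[-1,[0,0.03,0.2],0]]'
```

```text
clock: 11.55
eef_pos: [574.0, 170.7, 168.4]
eef_rot: [-3.141, -0.0, -2.826]
wrist_force: [-0.1, 2.1, -1.8]
finger_gap: 12.1
finger_force: 40.0
clock: 11.85
eef_pos: [573.9, 170.9, 166.3]
eef_rot: [-3.141, -0.0, -2.826]
wrist_force: [-1.0, 0.2, -1.3]
finger_gap: 11.6
finger_force: 40.0
```

```bash
for i in 1; do python3 -m creep '[[-1,[0,0,0.1],0],[-1,[0,0,0.2],0],[-1,[0,0,0.3],0],[-1,[0,0,0.4],0],[-1,[0,0,0.4],0]]'; python3 -m creep '[[-1,[0,0,0.1],0],[-1,[0,0,0.2],0],[-1,[0,0,0.3],0],[-1,[0,0,0.3],0]]'; done
```

```text
clock: 12.35
eef_pos: [573.9, 170.9, 162.3]
eef_rot: [-3.141, -0.0, -2.826]
wrist_force: [0.7, 0.6, -1.0]
finger_gap: 11.7
finger_force: 40.0
clock: 12.75
eef_pos: [573.9, 171.0, 159.3]
eef_rot: [-3.142, -0.0, -2.826]
wrist_force: [-0.1, -0.1, -0.9]
finger_gap: 11.7
finger_force: 40.0
```

```bash
for i in 1; do python3 -m creep '[[-1,[0,0,0.1],0],[-1,[0,0,0.2],0],[-1,[0,0,0.3],0],[-1,[0,0,0.3],0]]'; python3 -m creep '[[-1,[0,0,0.1],0],[-1,[0,0,0.2],0],[-1,[0,0,0.3],0],[-1,[0,0,0.3],0]]'; python3 -m creep '[[-1,[0,0,0.1],0],[-1,[0,0,0.2],0],[-1,[0,0,0.2],0]]';done
```

```text
clock: 13.15
eef_pos: [573.8, 171.0, 156.2]
eef_rot: [3.142, -0.0, -2.826]
wrist_force: [0.1, -0.2, -0.8]
finger_gap: 12.1
finger_force: 40.0
clock: 13.55
eef_pos: [574.1, 171.1, 153.5]
eef_rot: [-3.142, 0.001, -2.826]
wrist_force: [1.5, 0.8, 0.6]
finger_gap: 12.0
finger_force: 40.0
clock: 13.85
eef_pos: [574.1, 171.1, 151.5]
eef_rot: [-3.142, 0.001, -2.826]
wrist_force: [2.6, 0.5, 1.7]
finger_gap: 11.9
finger_force: 40.0
```

```bash
for i in 1; do python3 -m creep '[[-1,[0,0,0.1],0],[-1,[0,0,0.2],0],[-1,[0,0,0.2],0]]'; python3 -m creep '[[-1,[0,0,0.1],0],[-1,[0,0,0.2],0],[-1,[0,0,0.2],0]]'; python3 -m creep '[[-1,[0,0,0.1],0],[-1,[0,0,0.2],0],[-1,[0,0,0.2],0]]';done
```

```text
clock: 14.15
eef_pos: [574.1, 171.1, 149.4]
eef_rot: [-3.142, 0.001, -2.826]
wrist_force: [5.9, 1.6, 1.6]
finger_gap: 11.9
finger_force: 40.0
clock: 14.45
eef_pos: [574.2, 171.1, 147.4]
eef_rot: [-3.142, 0.001, -2.826]
wrist_force: [5.9, 1.7, 1.2]
finger_gap: 11.8
finger_force: 40.0
clock: 14.75
eef_pos: [574.3, 171.2, 145.4]
eef_rot: [-3.142, 0.001, -2.826]
wrist_force: [7.9, 2.3, -0.1]
finger_gap: 11.8
finger_force: 40.0
```

```bash
for i in 1; do python3 -m creep '[[-1,[0,0,0.1],0],[-1,[0,0,0.2],0],[-1,[0,0,0.2],0]]'; python3 -m creep '[[-1,[0,0,0.1],0],[-1,[0,0,0.2],0],[-1,[0,0,0.2],0]]'; python3 -m creep '[[-1,[0,0,0.1],0],[-1,[0,0,0.2],0],[-1,[0,0,0.2],0]]';python3 -m creep '[[-1,[0,0,0.1],0],[-1,[0,0,0.2],0],[-1,[0,0,0.2],0]]';done
```

```text
clock: 15.05
eef_pos: [574.3, 171.2, 143.3]
eef_rot: [-3.142, 0.001, -2.826]
wrist_force: [7.7, 2.6, -1.7]
finger_gap: 11.9
finger_force: 40.0
clock: 15.35
eef_pos: [574.3, 171.2, 141.2]
eef_rot: [-3.142, 0.001, -2.826]
wrist_force: [8.3, 2.5, -1.8]
finger_gap: 12.1
finger_force: 40.0
clock: 15.65
eef_pos: [574.2, 171.1, 139.0]
eef_rot: [3.142, 0.001, -2.826]
wrist_force: [7.5, 1.8, -3.6]
finger_gap: 11.7
finger_force: 40.0
clock: 15.95
eef_pos: [574.1, 171.1, 136.9]
eef_rot: [3.142, 0.0, -2.826]
wrist_force: [7.7, 3.4, -3.7]
finger_gap: 11.9
finger_force: 40.0
```

```bash
for i in 1; do python3 -m creep '[[-1,[0,0,0.1],0],[-1,[0,0,0.2],0],[-1,[0,0,0.2],0]]'; python3 -m creep '[[-1,[0,0,0.1],0],[-1,[0,0,0.2],0],[-1,[0,0,0.2],0]]'; python3 -m creep '[[-1,[0,0,0.1],0],[-1,[0,0,0.1],0]]';python3 -m creep '[[-1,[0,0,0.05],0],[-1,[0,0,0.05],0]]';done
```

```text
clock: 16.25
eef_pos: [573.9, 171.1, 134.8]
eef_rot: [3.142, -0.0, -2.826]
wrist_force: [6.2, 3.0, -3.8]
finger_gap: 11.4
finger_force: 40.0
clock: 16.55
eef_pos: [573.8, 171.0, 132.7]
eef_rot: [3.142, -0.0, -2.826]
wrist_force: [6.5, 2.0, -3.9]
finger_gap: 12.2
finger_force: 40.0
clock: 16.75
eef_pos: [573.8, 171.0, 131.7]
eef_rot: [3.141, -0.001, -2.826]
wrist_force: [6.2, 1.9, -4.6]
finger_gap: 11.8
finger_force: 40.0
clock: 16.95
eef_pos: [573.8, 171.0, 131.3]
eef_rot: [3.142, -0.001, -2.826]
wrist_force: [4.8, 1.7, -2.8]
finger_gap: 11.7
finger_force: 40.0
```

```bash
for i in 1; do python3 -m creep '[[-1,[-0.08,0,0.05],0],[-1,[-0.08,0,0.05],0]]'; python3 -m creep '[[-1,[0,0,0.05],0],[-1,[0,0,0.05],0]]'; python3 -m creep '[[-1,[0,0,0.05],0],[-1,[0,0,0.05],0]]';python3 -m creep '[[-1,[0,0,0.05],0],[-1,[0,0,0.05],0]]';done
```

```text
clock: 17.15
eef_pos: [574.4, 171.2, 130.9]
eef_rot: [3.142, -0.001, -2.826]
wrist_force: [3.3, 1.2, -2.3]
finger_gap: 11.9
finger_force: 40.0
clock: 17.35
eef_pos: [574.5, 171.2, 130.7]
eef_rot: [3.142, -0.001, -2.826]
wrist_force: [2.8, 0.2, -2.8]
finger_gap: 11.7
finger_force: 40.0
clock: 17.55
eef_pos: [574.5, 171.3, 130.4]
eef_rot: [3.142, -0.0, -2.826]
wrist_force: [2.2, 0.4, -1.6]
finger_gap: 11.9
finger_force: 40.0
clock: 17.75
eef_pos: [574.6, 171.3, 129.9]
eef_rot: [3.142, -0.0, -2.826]
wrist_force: [1.6, 0.8, -0.7]
finger_gap: 11.5
finger_force: 40.0
```

```bash
for i in 1; do python3 -m creep '[[-1,[0,0,0.05],0],[-1,[0,0,0.05],0]]'; python3 -m creep '[[-1,[0,0,0.05],0],[-1,[0,0,0.05],0]]'; python3 -m creep '[[-1,[0,0,0.03],0],[-1,[0,0,0.03],0]]';done
```

```text
clock: 17.95
eef_pos: [574.7, 171.3, 129.7]
eef_rot: [-3.142, 0.0, -2.826]
wrist_force: [0.4, 0.4, 2.9]
finger_gap: 11.5
finger_force: 40.0
clock: 18.15
eef_pos: [574.7, 171.3, 129.6]
eef_rot: [-3.142, 0.0, -2.826]
wrist_force: [-0.8, 0.2, 6.9]
finger_gap: 11.8
finger_force: 40.0
clock: 18.35
eef_pos: [574.8, 171.3, 129.5]
eef_rot: [-3.141, 0.001, -2.826]
wrist_force: [-0.4, -1.1, 9.1]
finger_gap: 11.6
finger_force: 40.0
```

```bash
python3 -m creep '[[-1,[0,0,-0.05],0],[-1,[0,0,-0.05],0]]'; python3 -m creep '[[-0.8,[0,0,0],0],[-0.6,[0,0,0],0],[-0.5,[0,0,0],0],[-0.45,[0,0,0],0],[-0.45,[0,0,0],0],[-0.45,[0,0,0],0]]' 5;  python3 -m creep '[[-0.45,[0,0,-1],0],[-0.45,[0,0,-3],0],[-0.45,[0,0,-6],0],[-0.45,[0,0,-10],0],[-0.45,[-2,0,-12],0],[-0.45,[-6,0,-12],0],[-0.45,[-6,0,-12],0],[-0.45,[-6,0,-12],0]]'
python3 - <<'E'
from h import *
s=manip.camera('side')[:,:,::-1];w=manip.camera('wrist')[:,:,::-1]
cv2.imwrite('pics/c6.png',np.hstack([cv2.resize(s[150:240,215:335],(390,290),interpolation=2),cv2.resize(w[60:260,180:450],(390,290),interpolation=2)]))
E
```

```text
clock: 18.55
eef_pos: [574.7, 171.3, 129.6]
eef_rot: [-3.142, 0.0, -2.826]
wrist_force: [-0.5, -0.5, 6.6]
finger_gap: 12.0
finger_force: 40.0
clock: 19.15
eef_pos: [574.6, 171.3, 129.0]
eef_rot: [3.142, -0.0, -2.826]
wrist_force: [0.1, 0.1, -0.0]
finger_gap: 25.8
finger_force: 0.0
clock: 19.95
eef_pos: [631.6, 189.9, 248.6]
eef_rot: [3.142, -0.001, -2.826]
wrist_force: [0.6, 0.7, -1.0]
finger_gap: 25.9
finger_force: 0.0
```

View pics/c6.png

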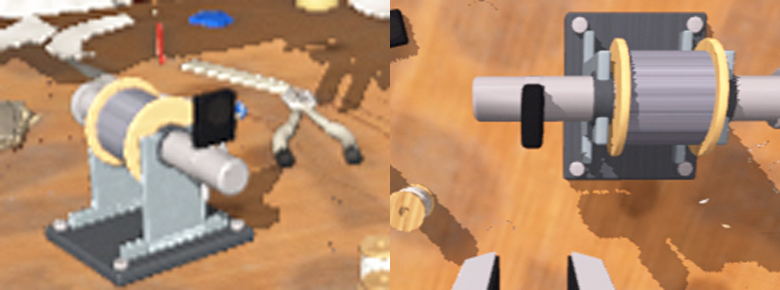

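The grip sits down on the axle at crop (533,116), square across it and upright, with the gripper clear of everything. Handing in.

```bash
python3 -c "
from cell import manip
print(manip.sign_off())"
```

```text
the job is handed in; nothing more can be done
None
```

The R-clip is through the cross-hole with its grip seated on the axle, released and handed in at about 20 s. Measured forces stayed around 10 N or less, but I judged the bent leg snapped round from those forces, because it wasn't visible in the last pictures and hand-in returned no verdict.

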